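# One more turn on the sample press

### The arm

A 7-joint arm with a two-finger parallel gripper is mounted at the origin on the work surface. World frame = base frame: x ahead of the robot, y to its left, z up, the work surface at z = 0. Lengths are in m, angles in rad, forces in N, time in s.
With the tool pointing down it reaches from about 0.425 to 0.875 m from the base axis. Payload 4.7 kg.
Tool frame: the origin (TCP) lies on the mounting face of the last link; the fingertips stand 182 mm ahead of it and the grasp point (between the pads) lies 164 mm ahead of it; x points along the fingers, y is the direction in which the jaws open and shut, and the axes are right-handed (so a half turn about x gives the same grasp; the last joint's range is limited). The gripper opens to 87 mm and grips with 3 to 60 N. Pads are 19 mm wide; open, the fingers measure 117 mm over their backs; the gripper's body (75 mm by 190 mm) begins 51 mm behind the grasp point.
Start: joints at [-1.185, 0.321, -0.07, 1.45, 0.023, 1.371, -0.057], TCP at [0.236, 0.606, 0.405] pointing down, gripper open.
Joint ranges: [-2.86, 2.86], [-0.3, 2.09], [-1.38, 1.24], [0.06, 2.45], [-1.56, 4.7], [0.09, 2.05], [-2.69, 2.69]. Speed limits (rad/s): [2.57, 2.57, 3.14, 3.14, 3.14, 3.14, 3.14].

### API

Orientations are given as a rotation vector (axis times angle).
In Python, from bench import monitor, get_image, ctrl gives the robot as it stands.
- The arm moves only by the shell command python3 -m creep 'ROWS' [FORCE]. ROWS is JSON, a list of rows, each a list of 7 numbers: the shift along the tool's x, y, z in mm, then the turn, a rotation vector about the tool's x, y, z in rad, then the finger opening in mm, from 0 to 87. A call has 1 to 5 rows; each row shifts and turns the commanded pose from where the row before left it, along the tool's axes as they then stand; what a row does not reach is not made up. A row lasts 1/10 s, in which the tool goes at most 50 mm and 8.59 degrees, less where a joint would pass 70% of its speed; a pose out of reach is approached as far as the arm can. A call is refused whole if a number of a shift passes 50 or a number of a turn 0.15, either way. A call with a gripper value outside its range is refused whole. The fingers move at their own pace and stop on an object; FORCE is the grip in N (left out, the last holds). Time passes only in rows, so rows that do not move let the fingers close. It gives the time, the measured TCP pose, the force and the opening at its end, in the units of the state.
- monitor.get_state(): the state, without advancing time (a new reading comes with each control period).
- get_image(name): name is "side" or "top" or "wrist"; returns a dict with "img" (420x560x3 uint8, red, green, blue), "mtx" (3x3 intrinsics, pixels), "view" (4x4, takes a point from world to camera coordinates). Camera axes: x right, y up, looking along -z (the intrinsics and any distortion apply to the point x, -y, -z); pixel columns grow to the right and rows downward; lengths in m; the calibration is good to about 2 mm. A picture is of the moment at which its call begins. There is no depth.
- ctrl.close_job(): hands the job in, once; it reports no verdict.
The state is a dict: "time": time; "joint_positions": joint angles; "qd": joint speeds; "joint_torque": joint torques, N m; "position": TCP position; "tool_rot": TCP orientation; "ft_force": force on the tool from outside, world axes, zero at the start; "torque": the same for the moment, N m; "grip_width": opening from 0.0 (shut) to 1.0 (fully open).
Only numpy, scipy, OpenCV 4.12 (cv2) and the standard library are available. Lean on these libraries where they do the work, as an engineer would, in place of code of your own. Each camera call takes 0.05 s, during which the arm holds its last target.

### The job

Tighten the sample press on the lab bench by exactly one turn: push its hand wheel round clockwise (seen from above) by the upright handle, until the handle is back just where it started, then leave it clear. Push the handle gently with the fingers without gripping it, do not turn the wheel by its rim or spokes, and leave everything else on the bench where it stands.

Things in the scene. Friction and masses are not known exactly. Their poses are not given: they have to be found in the camera images.
- wheel (a joint): angle of the press's hand wheel about its vertical axis, rad; grows as it turns clockwise seen from above. It starts anywhere between 0 and 2.5, with hard stops at 0 and 11.5. It turns stiffly (about 4 to 5 N at the handle), does not coast or spring back, and stays where it is left
- hub (a point): centre of the top face of the wheel's 34 mm hub, on the wheel's vertical axis, 194 mm above the table. The wheel is level: a bare metal rim 150 mm in diameter (to its centre line) of 12 mm round bar, with three spokes 120 degrees apart; the top of the rim is 185 mm above the table. It sits on a round steel screw press (foot 210 mm across, pot, and a bridge on two columns under the wheel), fixed to the table; its place and heading vary
- grip (a point): centre of the wheel's handle: a black upright block, 24 mm square and 60 mm tall (185 to 245 mm above the table; this point is at 215 mm), standing on the rim at the end of one spoke, 75 mm from the wheel's axis; it turns with the wheel, two faces square to the spoke's tangent
- grip_back: trailing half of the handle (the side to push on for a clockwise turn), 12 mm thick; origin at the middle of the whole handle's foot
- grip_front: leading half of the handle, 12 mm thick; origin at the middle of the whole handle's foot
- rim: the wheel's rim and spokes; origin on the wheel's axis, 179 mm above the table; its -x axis points to the handle
- wash_bottle: loose white wash bottle with a blue cap and bent spout, 66 mm across, 212 mm tall, near the press; origin under its centre
- jar: loose white specimen jar, 40 mm across, 75 mm tall, beside the press; origin under its centre
- dishes: loose stack of clear dishes, 90 mm across, 56 mm tall, beside the press; origin under its centre
- beaker: loose glass beaker, 80 mm across, 105 mm tall, to the robot's right; origin under its centre
- tube_rack: loose grey rack with twelve capped tubes, 110 x 75 mm, 56 mm tall, to the robot's left; origin under its centre
- spatula: loose spatula lying on the table, 200 mm long, near right of the robot
- spray: loose white bottle, 52 mm across, 150 mm tall, to the far right; origin under its centre
Not all that is in view belongs to the job. What is shaped like the part that bears wheel but blue, green or yellow is not meant.

How it is judged:
By the outcome, as a careful person would: the job done as asked, in the order asked, and still so for the second after the job is handed in, with the robot touching nothing.
It also fails if it takes over 61 s, if anything falls off the work surface, if the arm or the gripper's body presses on something with over 40 N, if the wrist force passes 120 N, or if a joint passes its speed limit or range.

## Working session

There is one attempt and no reset: what is moved stays moved. The work goes in short steps, Python scripts to look and compute and a shell command to move; the robot and the scene stay as the last step left them, time stands still between calls to the robot, and variables do not carry over. Pictures are saved under pics/ and viewed, and the job is handed in when it is done.

```bash
ls; mkdir -p pics; cat > h.py <<'E'
import numpy as np,cv2
from bench import monitor,get_image,ctrl
def snap(n,f):
    d=get_image(n); cv2.imwrite('pics/'+f+'.png',d['img'][:,:,::-1]); np.savez('pics/'+f+'.npz',img=d['img'],mtx=d['mtx'],view=d['view']); 
    return d
def ray(d,u,v):
    K=np.array(d['mtx']);V=np.array(d['view']);p=np.linalg.inv(K)@[u,v,1.]
    c=np.array([p[0],-p[1],-p[2]]);R=V[:3,:3];o=-R.T@V[:3,3];return o,R.T@c
def onz(d,u,v,z):
    o,r=ray(d,u,v);return o+r*(z-o[2])/r[2]
def proj(d,P):
    V=np.array(d['view']);c=V[:3,:3]@P+V[:3,3];q=np.array(d['mtx'])@[c[0],-c[1],-c[2]];return q[:2]/q[2]
E
python3 - <<'E'
from h import *
for n in('top','side','wrist'):
    d=snap(n,n+'0'); print(n,[k for k in d],np.round(d['mtx'],1).tolist(),np.round(d['view'],3).tolist())
s=monitor.get_state()
print({k:np.round(v,3).tolist() for k,v in s.items()})
E
```

```text
pics
top ['img', 'mtx', 'view'] [[421.6, 0.0, 274.6], [0.0, 421.6, 210.4], [0.0, 0.0, 1.0]] [[0.001, -1.0, 0.009, 0.007], [0.996, 0.002, 0.09, -0.572], [-0.09, 0.009, 0.996, -1.262], [0.0, 0.0, 0.0, 1.0]]
side ['img', 'mtx', 'view'] [[429.8, 0.0, 286.1], [0.0, 429.8, 211.8], [0.0, 0.0, 1.0]] [[-0.754, 0.657, 0.004, 0.399], [-0.423, -0.491, 0.761, 0.104], [0.502, 0.572, 0.648, -1.586], [0.0, 0.0, 0.0, 1.0]]
wrist ['img', 'mtx', 'view'] [[292.1, 0.0, 283.0], [0.0, 292.1, 209.8], [0.0, 0.0, 1.0]] [[0.363, 0.932, -0.001, -0.649], [-0.892, 0.348, -0.288, 0.034], [-0.268, 0.106, 0.957, -0.391], [0.0, 0.0, 0.0, 1.0]]
{'time': 0.15, 'joint_positions': [-1.185, 0.322, -0.07, 1.451, 0.023, 1.371, -0.057], 'qd': [-0.001, -0.002, 0.002, -0.005, 0.001, -0.002, 0.001], 'joint_torque': [0.001, -49.18, -0.404, -31.288, -0.064, 0.04, 0.0], 'position': [0.236, 0.605, 0.404], 'tool_rot': [0.291, 1.551, -0.293], 'ft_force': [0.742, 0.301, -0.442], 'torque': [0.016, -0.048, -0.023], 'grip_width': 1.0}
```

View pics/top0.png

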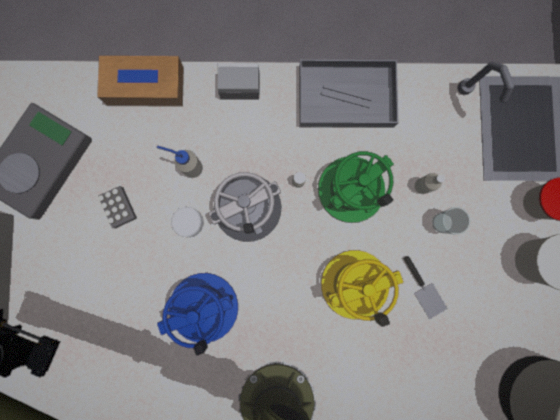

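View pics/side0.png

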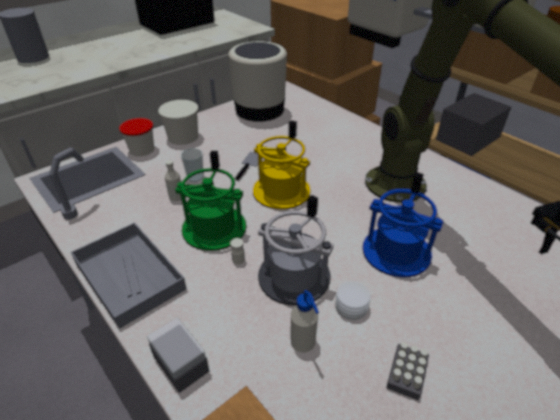

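View pics/wrist0.png

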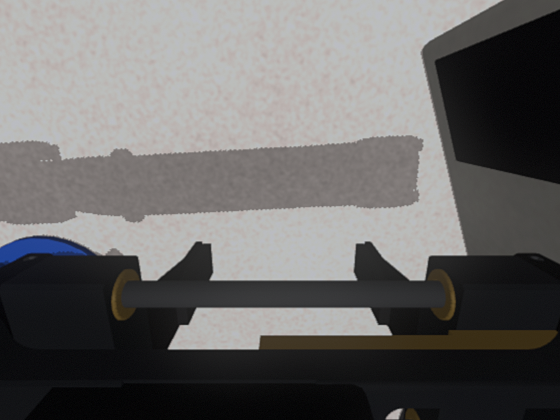

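The top view shows four presses with hand wheels: grey steel (246,203), blue (200,312), green (355,187) and yellow (360,286). The task rules out the coloured ones, and bare steel fits the description, so I take the grey one. Its black handle is at about (249,228). I'll confirm this in an enlarged crop.

```bash
python3 - <<'E'
from h import *
a=cv2.imread('pics/top0.png')[150:260,150:310];b=cv2.imread('pics/side0.png')[180:310,240:380]
a=cv2.resize(a,None,fx=3.5,fy=3.5,interpolation=cv2.INTER_CUBIC)[:,:400+160][:385];b=cv2.resize(b,(400,371),interpolation=cv2.INTER_CUBIC)
cv2.imwrite('pics/c1.png',a);cv2.imwrite('pics/c2.png',b)
d=np.load('pics/top0.npz')
im=d['img'].astype(int)
# dark mask near handle
sub=im[215:245,235:265]; m=(sub.max(2)<45).astype(np.uint8)
n,l,s,c=cv2.connectedComponentsWithStats(m);print(s,c+[235,215])
E
```

```text
[[  0   0  30  30 900]] [[249.5 229.5]]
```

View pics/c1.png

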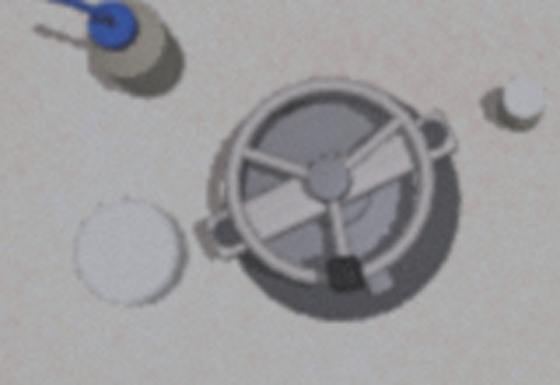

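View pics/c2.png

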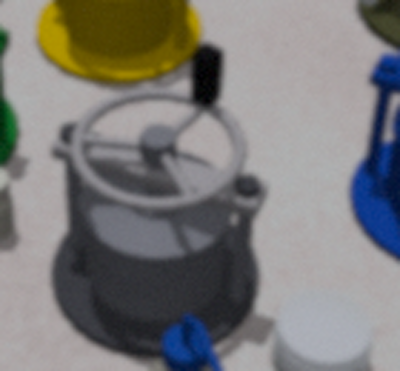

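```bash
python3 - <<'E'
from h import *
d=np.load('pics/top0.npz')
g=cv2.cvtColor(d['img'],cv2.COLOR_RGB2GRAY)
x=d['img'].astype(int)
def dark(d,r0,r1,c0,c1,t):
    s=d['img'][r0:r1,c0:c1].max(2); m=(s<t).astype(np.uint8)
    n,l,st,c=cv2.connectedComponentsWithStats(m); 
    for i in range(1,n):
        if st[i,4]>15: print(st[i]+[c0,r0,0,0,0],c[i]+[c0,r0])
dark(d,215,240,235,265,70)
print('hub',onz(d,243.4,201.4,.194),'grip',onz(d,248.3,228,.245))
c=cv2.HoughCircles(cv2.resize(g[150:260,150:310],None,fx=4,fy=4,interpolation=cv2.INTER_CUBIC),cv2.HOUGH_GRADIENT,1.5,50,param1=100,param2=60,minRadius=90,maxRadius=140)
if c is not None:
    for u,v,r in c[0][:4]: print(u/4+150,v/4+150,r/4, onz(d,u/4+149.6,v/4+149.6,.179))
s=np.load('pics/side0.npz')
print('side dark');dark(s,185,230,295,330,60)
for P in ([0,0,0],):pass
h=onz(d,243.4,201.4,.194);gp=onz(d,248.3,228,.245)
print('side proj hub',proj(s,h),'grip top',proj(s,gp),'grip mid',proj(s,gp-[0,0,.03]))
for n,(u,v),z in (('bottle',(182,157),.2),('dishes',(187,221.5),.056),('jar',(298.5,178.5),.075)): print(n,onz(d,u,v,z))
E
```

```text
[243 223  11  11  92] [248.01086957 228.25      ]
hub [0.58012152 0.09264455 0.194     ] grip [0.50694774 0.07644647 0.245     ]
248.4375 208.6875 32.7 [0.56319459 0.08101276 0.179     ]
side dark
[307 196  10  22 181] [311.57458564 206.10497238]
side proj hub [295.17464642 227.11603874] grip top [312.10154166 197.34517062] grip mid [311.61202977 206.1342746 ]
bottle [0.69813634 0.25670294 0.2       ]
dishes [0.53518084 0.26856346 0.056     ]
jar [ 0.66199843 -0.06202685  0.075     ]
```

The crop confirms it: bare grey wheel, three spokes, black handle. The hub comes out at (0.580, 0.093) and the handle at (0.507, 0.076), 75 mm from the axis as specified. Projected into the side view, the handle lands on the dark blob there (311.6, 206). Next, the tool yaw and a small test move.

```bash
cat >> h.py <<'E'
from scipy.spatial.transform import Rotation as Ro
H=np.array([.580,.0926]); TH0=np.degrees(np.arctan2(-.0162,-.0732))
def st(p=True):
    s=monitor.get_state();R=Ro.from_rotvec(s['tool_rot']).as_matrix();P=np.array(s['position'])
    yaw=np.degrees(np.arctan2(R[1,1],R[0,1]))
    if p:
        o=P[:2]-H
        print('t%.2f P'%s['time'],P.round(4),'yaw(y) %.1f'%yaw,'xaxis',R[:,0].round(3),'F',np.round(s['ft_force'],1),'q',np.round(s['joint_positions'],2),'w %.2f'%s['grip_width'],'rel r %.1f th %.1f'%(1e3*np.hypot(*o),np.degrees(np.arctan2(o[1],o[0]))))
    return s,R,P
def to(P2):
    s,R,P=st(False);print('tool shift mm',(R.T@(np.array(P2)-P)*1e3).round(1))
E
python3 -c "
from h import *
st();print(TH0)"
python3 -m creep '[[-20,0,0,0.1,0,0,0],[-20,0,0,0.1,0,0,0],[-15,0,0,0,0,0,0]]' 15; python3 -c "
from h import *
st();to([.525,.042,.46])"
```

```text
t0.15 P [0.2361 0.6054 0.4039] yaw(y) 68.7 xaxis [-0.    -0.001 -1.   ] F [ 0.7  0.3 -0.4] q [-1.18  0.32 -0.07  1.45  0.02  1.37 -0.06] w 1.00 rel r 617.5 th 123.8
-167.52092819807237
time: 0.45
position: [0.2362, 0.6056, 0.4607]
tool_rot: [0.449, 1.524, -0.448]
ft_force: [0.0, -0.2, -0.0]
grip_width: 0.811
t0.45 P [0.2362 0.6056 0.4607] yaw(y) 57.2 xaxis [ 0.  0. -1.] F [ 0.  -0.2 -0. ] q [-1.21  0.3  -0.04  1.36  0.01  1.48 -0.25] w 0.81 rel r 617.6 th 123.8
tool shift mm [   0.6 -317.5  548. ]
```

```bash
python3 -m creep '[[0,-18,32,0,0,0,0],[0,-21,37,0,0,0,0],[0,-21,37,0,0,0,0],[0,-21,37,0,0,0,0],[0,-21,37,0,0,0,0]]' >/dev/null
python3 -m creep '[[0,-21,37,0,0,0,0],[0,-21,37,0,0,0,0],[0,-21,37,0,0,0,0],[0,-21,37,0,0,0,0],[0,-21,37,0,0,0,0]]' >/dev/null;  python3 -c "
from h import *
st();to([.525,.042,.46])"
```

```text
t1.45 P [0.4315 0.2322 0.4599] yaw(y) 57.4 xaxis [ 0.  0. -1.] F [ 0.5  1.  -0.4] q [-0.81 -0.05  0.25  1.76  0.01  1.43  0.44] w 0.01 rel r 203.8 th 136.8
tool shift mm [-1.000e-01 -1.099e+02  1.812e+02]
```

```bash
python3 -m creep '[[0,-22,36,0,0,0,0],[0,-22,36,0,0,0,0],[0,-22,36,0,0,0,0],[0,-22,36,0,0,0,0],[0,-22,36,0,0,0,0]]' >/dev/null
python3 -m creep '[[0,0,0,-0.14,0,0,0],[0,0,0,-0.14,0,0,0],[0,0,0,-0.14,0,0,0],[0,0,0,-0.14,0,0,0],[0,0,0,-0.14,0,0,0]]' >/dev/null
python3 -m creep '[[0,0,0,-0.14,0,0,0],[0,0,0,-0.14,0,0,0],[0,0,0,-0.14,0,0,0],[0,0,0,-0.14,0,0,0],[0,0,0,-0.14,0,0,0]]' >/dev/null
python3 -c "
from h import *
st();to([.525,.042,.46])"
```

```text
t2.95 P [0.5228 0.0441 0.4597] yaw(y) 137.9 xaxis [-0. -0. -1.] F [ 0.2 -0.4 -0.4] q [-0.59  0.02  0.47  1.69 -0.01  1.43  2.28] w 0.01 rel r 75.0 th -139.7
tool shift mm [-0.3 -3.  -0.1]
```

```bash
python3 -m creep '[[0,0,0,-0.12,0,0,0],[0,0,0,-0.12,0,0,0]]' >/dev/null
python3 -c "
from h import *
st();to([.530,.037,.38]);snap('top','top1');snap('side','side1');snap('wrist','wrist1')"
```

```text
t3.15 P [0.5228 0.0441 0.4597] yaw(y) 151.6 xaxis [-0. -0. -1.] F [-0.1 -0.4 -0. ] q [-0.59  0.02  0.47  1.69 -0.01  1.43  2.52] w 0.01 rel r 75.0 th -139.7
tool shift mm [79.7 -9.7 -2.8]
```

View pics/side1.png

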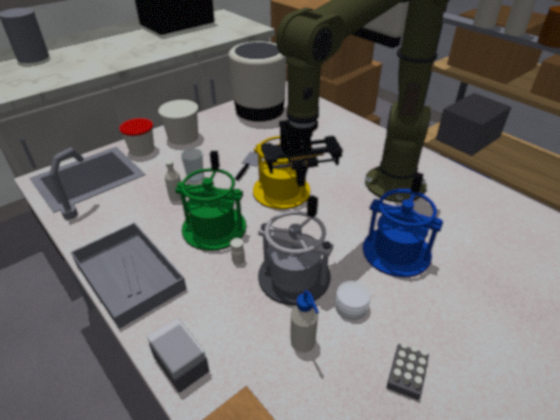

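View pics/wrist1.png

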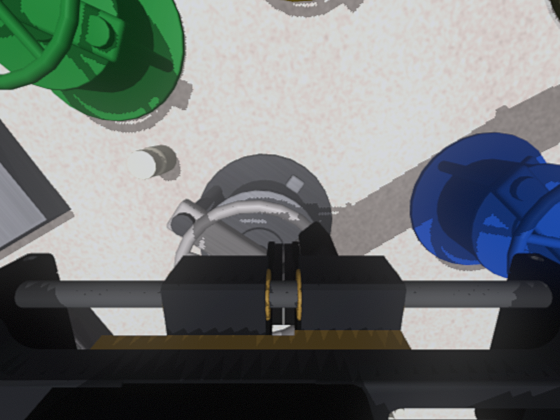

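The side view has the gripper over the near edge of the grey wheel. The wrist view shows the black handle (318,240) just to one side of the closed tips (283,250), so the column below the tips is clear. Descending.

```bash
python3 -m creep '[[0,-10,-3,0,0,0,0],[20,0,0,0,0,0,0],[20,0,0,0,0,0,0],[20,0,0,0,0,0,0],[20,0,0,0,0,0,0]]' >/dev/null
python3 -c "
from h import *
st();snap('top','top2');d=snap('side','side2');
cv2.imwrite('pics/c3.png',cv2.resize(d['img'][130:300,220:380,::-1],None,fx=3,fy=3))"
```

```text
t3.80 P [0.5307 0.036  0.3791] yaw(y) 151.1 xaxis [ 0.001 -0.    -1.   ] F [-0.4  0.4 -0.9] q [-0.57  0.08  0.48  1.8  -0.04  1.27  2.56] w 0.01 rel r 75.1 th -131.1
```

View pics/c3.png

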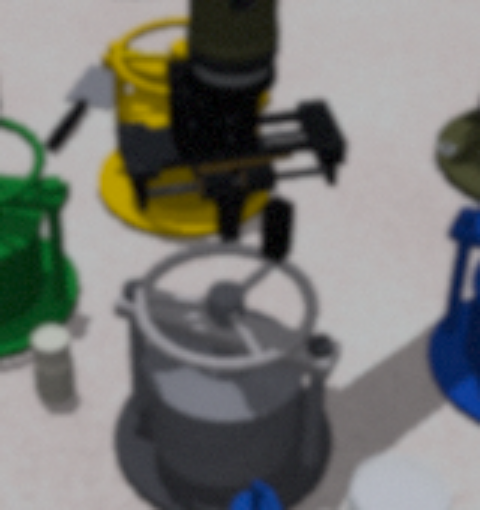

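```bash
cat >> h.py <<'E'
def psi_of(f): return 151-0.75*(-131-f)
def plan(hint,step=6.0,n=5,z=.379,r=.075):
    s,R,P=st(); o=P[:2]-H; f=np.degrees(np.arctan2(o[1],o[0])); f+=360*round((hint-f)/360); print('phi',round(f,1))
    Pc,Rc=P.copy(),R.copy(); rows=[]
    for i in range(1,n+1):
        g=f-step*i; a=np.radians(g); T=np.array([H[0]+r*np.cos(a),H[1]+r*np.sin(a),z])
        p=np.radians(psi_of(g)); y=np.array([np.cos(p),np.sin(p),0]);x=np.array([0,0,-1.]);Rt=np.c_[x,y,np.cross(x,y)]
        sh=(Rc.T@(T-Pc)*1e3).round(1); rv=Ro.from_matrix(Rc.T@Rt).as_rotvec().round(3); rows.append((sh.tolist(),rv.tolist()))
        # integrate rounded
        Pc=Pc+Rc@sh/1e3; Rc=Rc@Ro.from_rotvec(rv).as_matrix()
    for q in rows: print(q)
E
python3 -c "
from h import *
plan(-131,3)"
```

```text
t3.90 P [0.5296 0.0361 0.3771] yaw(y) 151.1 xaxis [-0.005 -0.002 -1.   ] F [-0.3  0.6  0.1] q [-0.57  0.08  0.48  1.8  -0.04  1.27  2.56] w 0.01 rel r 75.7 th -131.7
phi -131.7
([-1.9, 3.7, 1.7], [0.05, -0.004, -0.004])
([-0.0, 3.8, 0.9], [0.039, 0.0, 0.0])
([-0.0, 3.7, 1.1], [0.04, 0.0, 0.0])
([-0.0, 3.8, 1.1], [0.039, 0.0, 0.0])
([-0.0, 3.8, 1.1], [0.039, 0.0, 0.0])
```

```bash
python3 -m creep '[[0,3.8,1,0.04,0,0,0],[0,3.8,1,0.04,0,0,0],[0,3.8,1,0.04,0,0,0],[0,3.8,1,0.04,0,0,0],[0,3.8,1.1,0.04,0,0,0]]' >/dev/null; python3 -c "
from h import *
plan(-146,3)"
```

```text
t4.40 P [0.5181 0.0503 0.3812] yaw(y) 139.6 xaxis [ 0.003 -0.001 -1.   ] F [ 3.5 -4.1 -0.9] q [-0.6   0.05  0.47  1.82 -0.02  1.27  2.31] w 0.01 rel r 75.0 th -145.7
phi -145.7
([2.1, 3.8, 1.1], [0.032, 0.001, 0.003])
([0.0, 3.7, 1.2], [0.039, 0.0, 0.0])
([0.0, 3.7, 1.3], [0.039, 0.0, 0.0])
([0.0, 3.7, 1.3], [0.04, 0.0, 0.0])
([0.0, 3.7, 1.3], [0.039, 0.0, 0.0])
```

Contact made at about 5 N. I'll hold the yaw for the next 30° so the broad finger side comes square to the handle face.

```bash
cat >> h.py <<'E'
def psi_of(f): return 139.6 if f>-176 else 139.6-.838*(-176-f)
E
python3 -c "
from h import *
plan(-146,6)"
```

```text
t4.40 P [0.5181 0.0503 0.3812] yaw(y) 139.6 xaxis [ 0.003 -0.001 -1.   ] F [ 3.5 -4.1 -0.9] q [-0.6   0.05  0.47  1.82 -0.02  1.27  2.31] w 0.01 rel r 75.0 th -145.7
phi -145.7
([2.1, 7.5, 2.4], [-0.001, 0.001, 0.003])
([0.0, 7.1, 3.3], [0.0, 0.0, 0.0])
([0.0, 6.8, 3.9], [0.0, 0.0, 0.0])
([0.0, 6.3, 4.7], [0.0, 0.0, 0.0])
([0.0, 5.8, 5.3], [0.0, 0.0, 0.0])
```

```bash
python3 -m creep '[[1,7.4,2.4,0,0,0,0],[0,7.1,3.3,0,0,0,0],[0,6.8,3.9,0,0,0,0],[0,6.3,4.7,0,0,0,0],[0,5.8,5.3,0,0,0,0]]' >/dev/null; python3 -c "
from h import *
plan(-176,6);d=snap('top','top3');e=snap('side','side3')
cv2.imwrite('pics/c4.png',np.hstack([cv2.resize(d['img'][150:260,170:310,::-1],(400,314)),cv2.resize(e['img'][150:290,220:380,::-1],(400,314))]))"
```

```text
t4.90 P [0.5046 0.0876 0.3793] yaw(y) 139.7 xaxis [ 0.001 -0.001 -1.   ] F [ 0.8 -3.9  0.4] q [-0.64  0.03  0.43  1.84 -0.01  1.27  2.23] w 0.00 rel r 75.6 th -176.2
phi -176.2
([0.3, 4.7, 6.3], [0.093, 0.0, 0.001])
([0.0, 5.1, 6.0], [0.088, 0.0, -0.0])
([0.0, 5.0, 6.1], [0.087, 0.0, -0.0])
([0.0, 4.9, 6.1], [0.088, 0.0, -0.0])
([0.0, 4.8, 6.3], [0.088, 0.0, -0.0])
```

View pics/c4.png

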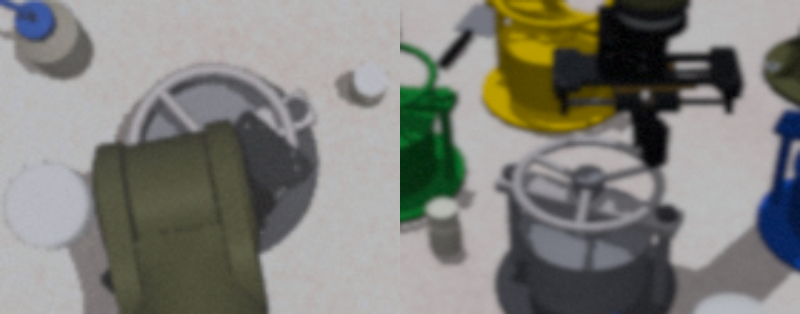

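In the side crop the handle (650,135) sits against the fingers and the spokes have moved, so the wheel is turning. Continuing.

```bash
python3 -m creep '[[0,4.7,6.2,0.09,0,0,0],[0,5.1,6,0.088,0,0,0],[0,5,6.1,0.088,0,0,0],[0,4.9,6.1,0.088,0,0,0],[0,4.8,6.3,0.088,0,0,0]]' >/dev/null; python3 -c "
from h import *
plan(-206,6)"
```

```text
t5.50 P [0.5119 0.126  0.3784] yaw(y) 114.2 xaxis [-0.003 -0.001 -1.   ] F [-1.5 -3.6  1.6] q [-0.69  0.07  0.41  1.8  -0.03  1.27  1.73] w 0.01 rel r 75.9 th 153.9
phi -206.1
([-0.6, 4.0, 6.8], [0.086, -0.003, -0.0])
([0.0, 4.6, 6.4], [0.087, 0.0, -0.0])
([0.0, 4.5, 6.5], [0.088, 0.0, -0.0])
([0.0, 4.3, 6.5], [0.088, 0.0, -0.0])
([0.0, 4.2, 6.6], [0.088, 0.0, -0.0])
```

```bash
python3 -m creep '[[0,4.2,6.8,0.087,0,0,0],[0,4.6,6.4,0.087,0,0,0],[0,4.5,6.5,0.088,0,0,0],[0,4.3,6.5,0.088,0,0,0],[0,4.2,6.6,0.088,0,0,0]]' >/dev/null; python3 -c "
from h import *
plan(-236,6)"
```

```text
t6.00 P [0.5376 0.1555 0.378 ] yaw(y) 89.2 xaxis [-0.005 -0.001 -1.   ] F [-3.  -3.7  1.2] q [-0.72  0.15  0.43  1.73 -0.06  1.28  1.28] w 0.00 rel r 75.9 th 124.0
phi -236.0
([-1.1, 3.4, 7.2], [0.085, -0.005, 0.001])
([0.0, 4.0, 6.7], [0.088, 0.0, -0.0])
([0.0, 3.9, 6.8], [0.088, 0.0, -0.0])
([0.0, 3.8, 6.9], [0.088, 0.0, -0.0])
([0.0, 3.7, 6.9], [0.087, 0.0, -0.0])
```

```bash
python3 -m creep '[[-1,3.6,7.2,0.086,-0.003,0,0],[0,4,6.7,0.088,0,0,0],[0,3.9,6.8,0.088,0,0,0],[0,3.8,6.9,0.088,0,0,0],[0,3.7,6.9,0.088,0,0,0]]' >/dev/null; python3 -c "
from h import *
plan(-266,6)"
```

```text
t6.50 P [0.5743 0.1684 0.3783] yaw(y) 64.1 xaxis [-0.004 -0.    -1.   ] F [-4.1 -1.3  0.2] q [-0.73  0.24  0.47  1.64 -0.11  1.3   0.88] w 0.01 rel r 76.0 th 94.3
phi -265.7
([-0.7, 2.7, 7.5], [0.082, -0.003, 0.002])
([-0.0, 3.4, 7.1], [0.088, -0.0, -0.0])
([-0.0, 3.3, 7.1], [0.088, -0.0, -0.0])
([-0.0, 3.2, 7.2], [0.087, -0.0, -0.0])
([-0.0, 3.1, 7.2], [0.088, -0.0, -0.0])
```

```bash
python3 -m creep '[[-0.7,2.8,7.5,0.084,-0.002,0.001,0],[0,3.4,7.1,0.088,0,0,0],[0,3.3,7.1,0.088,0,0,0],[0,3.2,7.2,0.088,0,0,0],[0,3.1,7.2,0.088,0,0,0]]' >/dev/null; python3 -c "
from h import *
plan(-296,6)"
```

```text
t7.00 P [0.6124 0.1615 0.3788] yaw(y) 39.2 xaxis [-0.002  0.002 -1.   ] F [-5.   0.6 -1. ] q [-0.73  0.32  0.54  1.55 -0.17  1.32  0.51] w 0.00 rel r 76.1 th 64.8
phi -295.2
([-0.2, 2.0, 7.7], [0.079, -0.003, 0.001])
([0.0, 2.8, 7.4], [0.088, 0.0, -0.0])
([0.0, 2.7, 7.3], [0.087, 0.0, -0.0])
([0.0, 2.6, 7.4], [0.088, 0.0, -0.001])
([0.0, 2.5, 7.5], [0.088, 0.0, 0.0])
```

```bash
python3 -m creep '[[-0.2,2.1,7.7,0.082,-0.002,0.001,0],[0,2.8,7.4,0.088,0,0,0],[0,2.7,7.4,0.088,0,0,0],[0,2.6,7.4,0.088,0,0,0],[0,2.5,7.5,0.088,0,0,0]]' >/dev/null; python3 -c "
from h import *
plan(-326,6);d=snap('top','top4');e=snap('side','side4')
cv2.imwrite('pics/c5.png',np.hstack([cv2.resize(d['img'][150:260,170:310,::-1],(400,314)),cv2.resize(e['img'][150:290,220:380,::-1],(400,314))]))"
```

```text
t7.50 P [0.6419 0.1364 0.3792] yaw(y) 14.4 xaxis [ 0.001  0.003 -1.   ] F [-3.2  3.3 -1.9] q [-0.72  0.39  0.61  1.49 -0.23  1.33  0.17] w 0.00 rel r 75.9 th 35.3
phi -324.7
([0.2, 1.6, 7.8], [0.078, -0.002, -0.002])
([0.0, 2.2, 7.5], [0.088, -0.0, 0.0])
([0.0, 2.1, 7.6], [0.087, -0.0, 0.001])
([0.0, 1.9, 7.6], [0.088, -0.0, -0.0])
([0.0, 1.9, 7.6], [0.088, -0.0, -0.0])
```

View pics/c5.png

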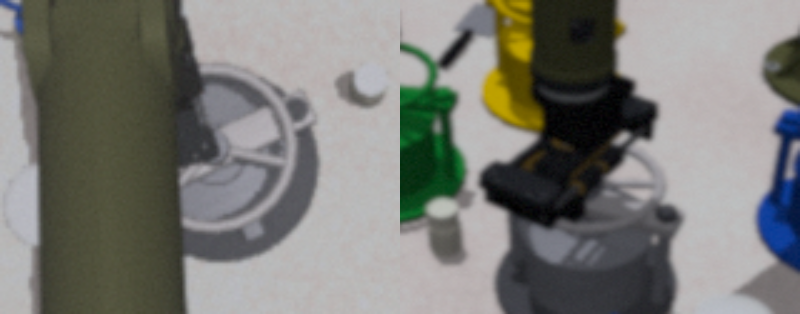

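Both crops still show the fingers pushing steadily, and the jar and dishes haven't moved.

```bash
python3 -m creep '[[0,1.7,7.8,0.082,-0.001,-0.001,0],[0,2.2,7.5,0.088,0,0,0],[0,2.1,7.6,0.088,0,0,0],[0,1.9,7.6,0.088,0,0,0],[0,1.9,7.6,0.088,0,0,0]]' >/dev/null; python3 -c "
from h import *
plan(-356,6)"
```

```text
t8.10 P [0.6553 0.0997 0.3803] yaw(y) -10.3 xaxis [ 0.004  0.003 -1.   ] F [-1.4  4.9 -0.9] q [-0.71  0.42  0.7   1.47 -0.27  1.34 -0.18] w 0.01 rel r 75.6 th 5.4
phi -354.6
([1.3, 1.1, 7.8], [0.083, -0.003, -0.003])
([-0.0, 1.6, 7.7], [0.088, -0.0, -0.0])
([-0.0, 1.4, 7.7], [0.088, -0.0, 0.0])
([-0.0, 1.4, 7.8], [0.087, -0.0, 0.0])
([-0.0, 1.1, 7.7], [0.088, -0.0, 0.0])
```

```bash
python3 -m creep '[[1,1.2,7.8,0.085,-0.002,-0.002,0],[0,1.6,7.7,0.088,0,0,0],[0,1.4,7.7,0.088,0,0,0],[0,1.4,7.8,0.088,0,0,0],[0,1.1,7.7,0.088,0,0,0]]' >/dev/null; python3 -c "
from h import *
plan(-386,6)"
```

```text
t8.60 P [0.6487 0.0617 0.3803] yaw(y) -35.4 xaxis [ 0.004  0.002 -1.   ] F [-0.3  6.7 -0.4] q [-0.74  0.41  0.8   1.51 -0.3   1.34 -0.53] w 0.01 rel r 75.3 th -24.2
phi -384.2
([1.2, 0.8, 7.8], [0.079, -0.004, -0.002])
([0.0, 0.9, 7.8], [0.088, -0.0, -0.0])
([0.0, 0.8, 7.9], [0.088, -0.0, -0.0])
([0.0, 0.6, 7.8], [0.087, -0.0, -0.0])
([0.0, 0.5, 7.8], [0.088, -0.0, -0.0])
```

```bash
python3 -m creep '[[1,0.8,7.8,0.083,-0.003,-0.001,0],[0,0.9,7.8,0.088,0,0,0],[0,0.8,7.8,0.088,0,0,0],[0,0.6,7.8,0.088,0,0,0],[0,0.5,7.8,0.088,0,0,0]]' >/dev/null; python3 -c "
from h import *
plan(-415,6)"
```

```text
t9.10 P [0.6244 0.032  0.3799] yaw(y) -60.3 xaxis [ 0.004 -0.    -1.   ] F [3.1 5.9 0.2] q [-0.8   0.38  0.9   1.58 -0.3   1.33 -0.91] w 0.01 rel r 75.1 th -53.8
phi -413.8
([0.8, 0.3, 7.9], [0.077, -0.004, -0.002])
([0.0, 0.3, 7.8], [0.088, 0.0, -0.0])
([0.0, 0.1, 7.8], [0.088, 0.0, -0.0])
([0.0, 0.0, 7.9], [0.087, 0.0, -0.0])
([0.0, -0.1, 7.8], [0.088, 0.0, -0.0])
```

```bash
python3 -m creep '[[0.7,0.3,7.9,0.08,-0.003,-0.001,0],[0,0.3,7.8,0.088,0,0,0],[0,0.1,7.8,0.088,0,0,0],[0,0,7.8,0.088,0,0,0],[0,-0.1,7.8,0.088,0,0,0]]' >/dev/null; python3 -c "
from h import *
plan(-445,6)"
```

```text
t9.60 P [0.5887 0.0174 0.3797] yaw(y) -85.1 xaxis [ 0.004 -0.002 -1.   ] F [ 4.8  4.6 -0.5] q [-0.92  0.31  1.02  1.67 -0.27  1.31 -1.33] w 0.01 rel r 75.7 th -83.4
phi -443.4
([0.7, -0.9, 7.9], [0.077, -0.004, -0.002])
([-0.0, -0.4, 7.8], [0.088, 0.0, -0.0])
([-0.0, -0.5, 7.8], [0.088, 0.0, -0.0])
([-0.0, -0.6, 7.9], [0.087, 0.0, -0.0])
([-0.0, -0.8, 7.8], [0.088, 0.0, -0.0])
```

```bash
cat >> h.py <<'E'
def psi_of(f): return -85-.42*(-443.4-f)
E
python3 -c "
from h import *
plan(-445,6)"
```

```text
t9.60 P [0.5887 0.0174 0.3797] yaw(y) -85.1 xaxis [ 0.004 -0.002 -1.   ] F [ 4.8  4.6 -0.5] q [-0.92  0.31  1.02  1.67 -0.27  1.31 -1.33] w 0.01 rel r 75.7 th -83.4
phi -443.4
([0.7, -0.9, 7.9], [0.042, -0.004, -0.002])
([-0.0, -0.6, 7.8], [0.044, 0.0, -0.0])
([-0.0, -1.2, 7.8], [0.044, 0.0, -0.0])
([-0.0, -1.6, 7.6], [0.044, 0.0, -0.0])
([-0.0, -2.1, 7.6], [0.044, 0.0, -0.0])
```

```bash
python3 -m creep '[[0.6,-0.8,7.9,0.043,-0.003,-0.001,0],[0,-0.7,7.8,0.044,0,0,0],[0,-1.2,7.8,0.044,0,0,0],[0,-1.6,7.6,0.044,0,0,0],[0,-2.1,7.6,0.044,0,0,0]]' >/dev/null; python3 -c "
from h import *
plan(-475,3);d=snap('top','top5');e=snap('side','side5')
cv2.imwrite('pics/c6.png',np.hstack([cv2.resize(d['img'][150:260,170:310,::-1],(400,314)),cv2.resize(e['img'][150:290,220:380,::-1],(400,314))]))"
```

```text
t10.10 P [0.551  0.0237 0.3799] yaw(y) -97.6 xaxis [ 0.004 -0.002 -1.   ] F [ 5.8 -1.5  0.4] q [-1.06  0.2   1.09  1.77 -0.18  1.28 -1.62] w 0.01 rel r 74.8 th -112.8
phi -472.8
([0.9, -0.9, 3.8], [0.019, -0.004, -0.001])
([-0.0, -1.3, 3.7], [0.022, -0.0, -0.0])
([-0.0, -1.3, 3.7], [0.022, -0.0, -0.0])
([-0.0, -1.5, 3.7], [0.022, -0.0, -0.0])
([-0.0, -1.6, 3.5], [0.022, -0.0, -0.0])
```

View pics/c6.png

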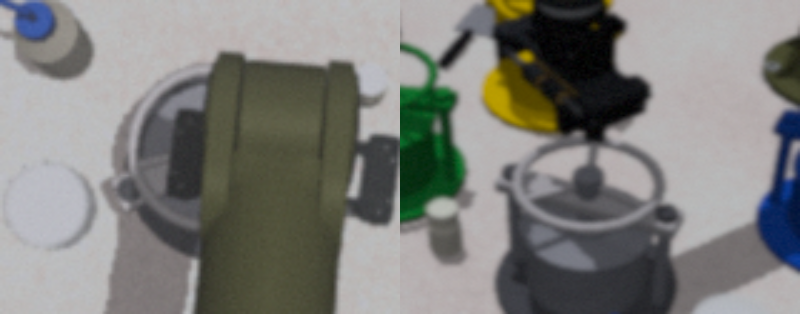

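```bash
python3 -m creep '[[0.8,-1.2,5.7,0.03,-0.003,-0.001,0],[0,-1.8,5.5,0.03,0,0,0],[0,-2,5.5,0.03,0,0,0],[0,-2.2,5.4,0.03,0,0,0],[0,-2.5,5.3,0.03,0,0,0]]' >/dev/null; python3 -c "
from h import *
plan(-495,3);d=snap('top','top6');e=snap('side','side6')
cv2.imwrite('pics/c7.png',cv2.resize(e['img'][180:280,240:360,::-1],None,fx=6,fy=6,interpolation=cv2.INTER_CUBIC))"
```

```text
t10.70 P [0.525  0.0347 0.3785] yaw(y) -106.3 xaxis [-0.004 -0.005 -1.   ] F [ 4.  -2.6  0.7] q [-1.16  0.11  1.12  1.82 -0.1   1.28 -1.87] w 0.00 rel r 79.9 th -133.5
phi -493.5
([-0.6, -6.2, 1.2], [0.017, 0.003, -0.006])
([0.0, -2.0, 3.4], [0.022, -0.0, -0.0])
([0.0, -2.1, 3.3], [0.022, -0.0, -0.0])
([0.0, -2.2, 3.3], [0.022, -0.0, -0.0])
([0.0, -2.3, 3.1], [0.022, -0.0, -0.0])
```

View pics/c7.png

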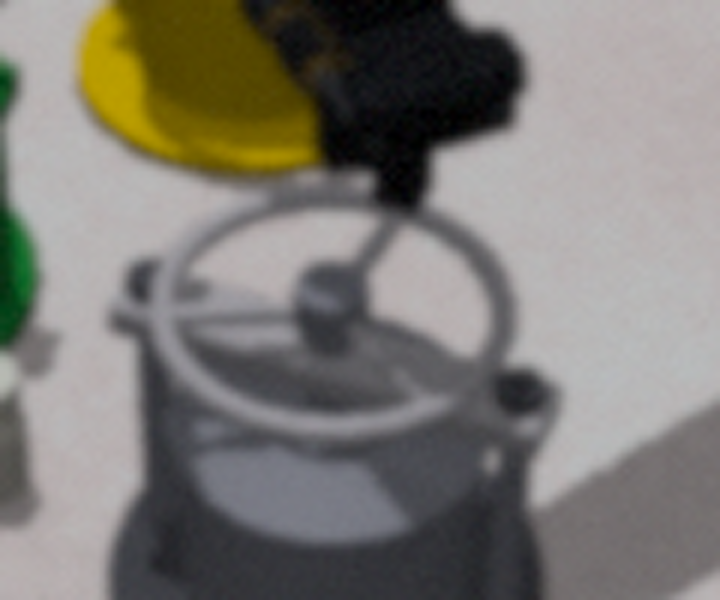

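```bash
python3 - <<'E'
from h import *
d=np.load('pics/side6.npz')
for u,v in((305.6,217.3),(267.3,232.8)):
    p=onz(d,u,v,.179);o=p[:2]-H;print(p.round(3),np.hypot(*o).round(4),np.degrees(np.arctan2(o[1],o[0])).round(1))
st();st()
cv2.imwrite('pics/c8.png',cv2.resize(np.load('pics/side0.npz')['img'][180:280,240:360,::-1],None,fx=6,fy=6,interpolation=cv2.INTER_CUBIC))
E
```

```text
[0.521 0.07  0.179] 0.0632 -158.8
[0.639 0.049 0.179] 0.0729 -36.3
t10.80 P [0.5245 0.0352 0.3783] yaw(y) -106.2 xaxis [-0.006 -0.004 -1.   ] F [ 2.6 -1.5  1.9] q [-1.16  0.11  1.12  1.82 -0.1   1.28 -1.87] w 0.01 rel r 79.8 th -134.0
t10.80 P [0.5245 0.0352 0.3783] yaw(y) -106.2 xaxis [-0.006 -0.004 -1.   ] F [ 2.6 -1.5  1.9] q [-1.16  0.11  1.12  1.82 -0.1   1.28 -1.87] w 0.01 rel r 79.8 th -134.0
```

View pics/c8.png

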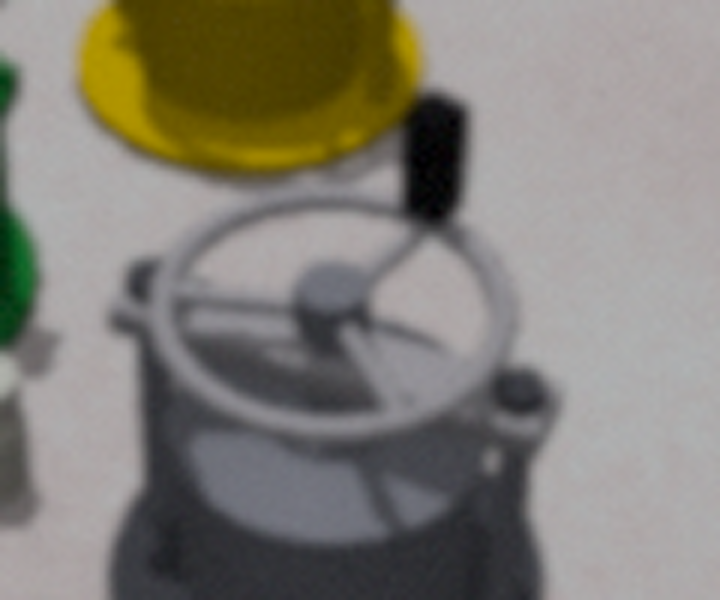

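```bash
python3 - <<'E'
from h import *
d=np.load('pics/side0.npz')
p=onz(d,268.7,228.8,.179);o=p[:2]-H;print(np.hypot(*o),np.degrees(np.arctan2(o[1],o[0])))
d=np.load('pics/side6.npz')
plan(-494,1.4,r=.078,z=.379)
E
```

```text
0.07007268870917985 -48.752759059527776
t10.80 P [0.5245 0.0352 0.3783] yaw(y) -106.2 xaxis [-0.006 -0.004 -1.   ] F [ 2.6 -1.5  1.9] q [-1.16  0.11  1.12  1.82 -0.1   1.28 -1.87] w 0.01 rel r 79.8 th -134.0
phi -494.0
([-0.7, -2.5, 0.8], [0.011, 0.005, -0.005])
([0.0, -1.0, 1.7], [0.01, -0.0, -0.0])
([0.0, -0.9, 1.6], [0.01, -0.0, -0.0])
([0.0, -1.0, 1.7], [0.011, -0.0, -0.0])
([-0.0, -1.0, 1.6], [0.01, -0.0, -0.0])
```

```bash
python3 -m creep '[[0,-2,1,0.01,0.003,-0.003,0],[0,-1.1,1.7,0.01,0,0,0],[0,-1.1,1.7,0.01,0,0,0],[0,-1.1,1.7,0.01,0,0,0],[0,-1.1,1.7,0.01,0,0,0]]' >/dev/null; python3 -c "
from h import *
plan(-500,1.4,r=.077);e=snap('side','side7')
cv2.imwrite('pics/c9.png',cv2.resize(e['img'][180:280,240:360,::-1],None,fx=6,fy=6,interpolation=cv2.INTER_CUBIC))"
```

```text
t11.30 P [0.5187 0.0441 0.3779] yaw(y) -109.3 xaxis [-0.004 -0.002 -1.   ] F [ 1.1 -4.9  2.8] q [-1.19  0.09  1.12  1.84 -0.08  1.27 -1.96] w 0.00 rel r 78.1 th -141.6
phi -501.6
([-1.1, -2.0, 1.0], [0.014, 0.003, -0.003])
([0.0, -1.0, 1.5], [0.01, -0.0, -0.0])
([0.0, -1.1, 1.6], [0.01, -0.0, -0.0])
([0.0, -1.1, 1.5], [0.011, -0.0, -0.0])
([0.0, -1.1, 1.5], [0.01, -0.0, -0.0])
```

View pics/c9.png

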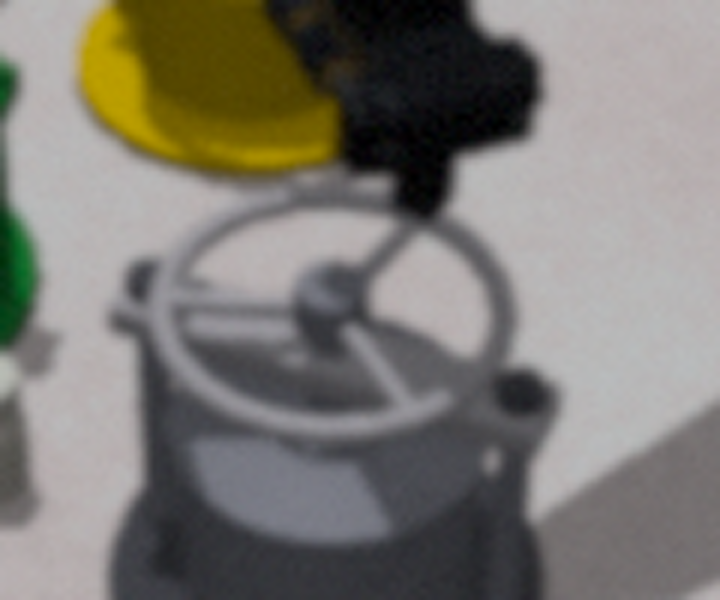

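The left spoke now meets the rim at crop row ~300 (293 at the start), and the front spoke ends at column ~408 (395 at the start). That leaves about 4°, so I'll do 3° more.

```bash
python3 -m creep '[[-0.6,-1.1,1.4,0.01,0,0,0],[0,-1,1.2,0.01,0,0,0],[0,-0.8,1,0,0,0,0],[0,0,0,0,0,0,0]]' >/dev/null; python3 -c "
from h import *
st();e=snap('side','side8')
z=np.load('pics/side0.npz')['img']
f=lambda im:cv2.resize(im[205:265,255:340,::-1],None,fx=4.5,fy=4.5,interpolation=cv2.INTER_CUBIC)
cv2.imwrite('pics/c10.png',np.hstack([f(z),f(e['img'])]))"
```

```text
t11.75 P [0.5163 0.0486 0.3783] yaw(y) -110.3 xaxis [-0.004 -0.002 -1.   ] F [ 2.1 -2.3  0.5] q [-1.21  0.07  1.12  1.84 -0.07  1.27 -1.99] w 0.01 rel r 77.4 th -145.4
```

View pics/c10.png

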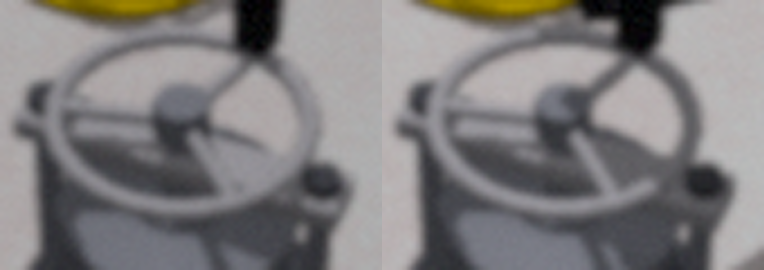

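Side by side with the start picture, the spokes and handle foot match. I'll back off, lift, and measure with nothing in the way.

```bash
python3 -m creep '[[0,4,-4,0,0,0,0],[0,6,-6,0,0,0,0],[-10,3,-3,0,0,0,0],[-30,0,0,0,0,0,0],[-45,0,0,0,0,0,0]]' >/dev/null; python3 -c "
from h import *
st();R=monitor.get_state()['tool_rot'];M=Ro.from_rotvec(R).as_matrix();print(M.T@np.array([0,-1,0]))"
```

```text
t12.30 P [0.5236 0.0312 0.4631] yaw(y) -110.4 xaxis [-0.008 -0.003 -1.   ] F [ 1.2  1.2 -0.3] q [-1.21  0.02  1.13  1.7  -0.01  1.45 -2.01] w 0.01 rel r 83.4 th -132.6
[ 0.00339069  0.93708855 -0.34907529]
```

```bash
python3 -m creep '[[0,37,-14,0,0,0,0],[0,37,-14,0,0,0,0],[0,37,-14,0,0,0,0],[0,37,-14,0,0,0,0],[0,37,-14,0,0,0,0]]' >/dev/null; python3 -c "
from h import *
st();d=snap('top','top9');e=snap('side','side9')
for n,dd,(r0,r1,c0,c1),t in(('top',d,(215,240,235,265),70),('side',e,(185,230,295,330),60)):
    m=(dd['img'][r0:r1,c0:c1].max(2)<t).astype(np.uint8);N,l,s,c=cv2.connectedComponentsWithStats(m)
    for i in range(1,N):
        if s[i,4]>15:print(n,s[i]+[c0,r0,0,0,0],c[i]+[c0,r0])
z=np.load('pics/side0.npz')['img'];y=np.load('pics/top0.npz')['img']
f=lambda im:cv2.resize(im[205:265,255:340,::-1],None,fx=4.5,fy=4.5,interpolation=cv2.INTER_CUBIC)
g=lambda im:cv2.resize(im[160:240,200:285,::-1],None,fx=4.5,fy=3.5,interpolation=cv2.INTER_CUBIC)
cv2.imwrite('pics/c11.png',np.vstack([np.hstack([f(z),f(e['img'])]),np.hstack([g(y),g(d['img'])])]))"
```

```text
t12.80 P [ 0.5255 -0.1679  0.4646] yaw(y) -110.3 xaxis [-0.003 -0.001 -1.   ] F [-0.4  0.2  0.2] q [-0.81  0.16  1.2   1.64 -0.14  1.45 -1.52] w 0.01 rel r 266.2 th -101.8
top [243 224  11  10  83] [248.09638554 228.12048193]
top [260 226   5  12  23] [262.82608696 232.34782609]
side [307 196  10  22 180] [311.57222222 206.        ]
```

View pics/c11.png

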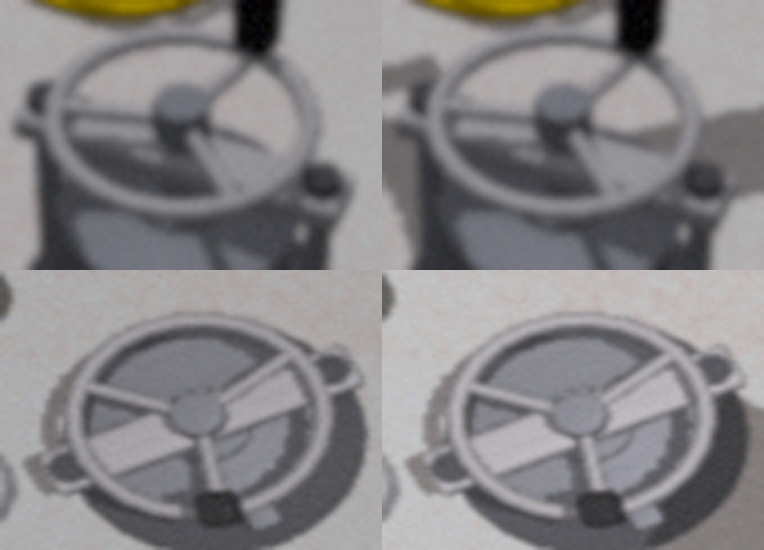

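View pics/top9.png

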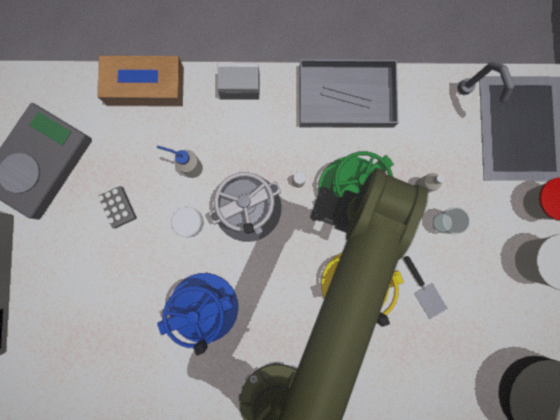

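The handle blob is at (248.1,228.1) in the top view, against (248.0,228.2) at the start. In the side view it is at (311.57,206.0), against (311.57,206.1). That is well under 1°. The other objects haven't moved, and the arm is clear at zero force. Handing in.

```bash
python3 -m creep '[[0,0,0,0,0,0,0],[0,0,0,0,0,0,0]]'; python3 -c "
from h import *
print(ctrl.close_job())"
```

```text
time: 13.1
position: [0.526, -0.165, 0.4639]
tool_rot: [-2.026, 0.364, 2.033]
ft_force: [-0.2, 0.7, -0.1]
grip_width: 0.001
the job is handed in; nothing more can be done
None
```

I turned the grey steel press's wheel one full turn clockwise and handed the job in at 13.1 s. I pushed its black handle with the closed fingertips, never gripping it. The wrist force I read while pushing was about 3–7 N.

- **Handle position:** it is back within about 0.1 pixel of its start in both the top and side views, which is well under 1°. The spokes match the first pictures too.
- **Bench and arm:** everything I could see in the last top view stands where it did. The arm is lifted clear beside the press, with the wrist force near zero.
- **What drifted:** near the end the pusher's path ran about 5 mm outside the intended 75 mm radius, and I corrected it. Joint 3 reached 1.20 rad against its 1.24 limit. No check failed.

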